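# Clear the burnt rolls and hold up the bread stand

## Task

Take the two burnt, nearly black rolls off the serving stand and leave them in the white reject bin, while the stand stays on the counter. Then lift the stand by its T grip with the three golden rolls still on it, keeping it level all the way, and hold it steady about 10 cm clear of the counter for a customer to choose from; finish while still holding it up. Do not disturb the jar, the tumbler or the price card.

Things in the scene. Friction and masses are not known exactly. Their poses are not given: they have to be found in the camera images.
- stand: loose round wooden serving stand, about 0.42 kg empty: board 310 mm across, floor 12 mm above its underside, 6 mm thick lip rising to 18 mm; a central upright steel post 16 mm across carries a flat wooden T grip, 56 mm long along the stand's y, 16 mm thick along its x. Origin at the centre of the underside, z up; it starts standing on the counter (z = 0)
- stand_grip (a point): centre of the T grip, a wooden block 16 mm (stand x) by 56 mm (stand y) by 32 mm high, on top of the post, 136 mm above the stand's underside (grip spans 120 to 152 mm). Axes as the stand's
- good_a: golden, well baked dinner roll, rigid, round, 58 mm across, 42 mm high, about 40 g; sides upright from 9 to 24 mm above its underside, domed above; origin at the centre of its underside, z up. Starts on the stand's floor in one of five places evenly spaced around the post, 110 mm from it; which place varies
- good_b: golden, well baked dinner roll, rigid, round, 58 mm across, 42 mm high, about 40 g; sides upright from 9 to 24 mm above its underside, domed above; origin at the centre of its underside, z up. Starts on the stand's floor in one of five places evenly spaced around the post, 110 mm from it; which place varies
- good_c: golden, well baked dinner roll, rigid, round, 58 mm across, 42 mm high, about 40 g; sides upright from 9 to 24 mm above its underside, domed above; origin at the centre of its underside, z up. Starts on the stand's floor in one of five places evenly spaced around the post, 110 mm from it; which place varies
- burnt_a: burnt, nearly black dinner roll, rigid, round, 58 mm across, 42 mm high, about 40 g; sides upright from 9 to 24 mm above its underside, domed above; origin at the centre of its underside, z up. Starts on the stand's floor in one of five places evenly spaced around the post, 110 mm from it; which place varies. A reject
- burnt_b: burnt, nearly black dinner roll, rigid, round, 58 mm across, 42 mm high, about 40 g; sides upright from 9 to 24 mm above its underside, domed above; origin at the centre of its underside, z up. Starts on the stand's floor in one of five places evenly spaced around the post, 110 mm from it; which place varies. A reject
- bin: white plastic reject bin, open on top, fixed to the counter: 200 mm along its x, 160 mm along its y, 85 mm high, walls and floor 4 mm thick, empty at the start; origin at the centre of its underside
- jar: bystander: loose amber glass jar with wooden cap, 90 mm across, 130 mm high; origin at the centre of its underside
- tumbler: bystander: loose steel tumbler, 70 mm across the rim, 85 mm high; origin at the centre of its underside
- card: bystander: loose dark wooden block 36 x 80 x 24 mm with a blank white price card standing in it, 71 mm high in all; origin at the centre of its underside
Mind the look-alikes: they are no part of the job. What is shaped like the burnt_b but blue, green or pink is not meant.

How it is judged (in metres and radians):
On the way, in this order (a step that is already met when the one before it is completed fails the run):
1. both burnt rolls lie let go in the reject bin, the stand still on the counter with its three golden rolls (x of burnt_a in the frame of bin between -0.096 and 0.096 m and y of burnt_a in the frame of bin between -0.076 and 0.076 m and height (world z) of each of burnt_a, burnt_b below 0.075 m and contact force between the fingers and burnt_a below 0.2 N and x of burnt_b in the frame of bin between -0.096 and 0.096 m and y of burnt_b in the frame of bin between -0.076 and 0.076 m and contact force between the fingers and burnt_b below 0.2 N and z of good_a in the frame of stand between 0 and 0.03 m and distance between each of good_a, good_b, good_c and stand below 0.145 m and angle between each of good_a, good_b, good_c's own z axis and vertical below 0.35 rad and z of good_b in the frame of stand between 0 and 0.03 m and z of good_c in the frame of stand between 0 and 0.03 m and height (world z) of stand below 0.015 m), for 0.2 s.
2. the stand is held up by the fingers, level and still, clear of the counter, with the three golden rolls on it (height (world z) of stand between 0.07 and 0.2 m and angle between stand's own z axis and vertical below 0.12 rad and linear speed of stand below 0.03 m/s and angular speed of stand below 0.15 rad/s and contact force between the fingers and stand above 3 N and contact force between stand and bin below 0.3 N and contact force between stand and jar below 0.3 N and contact force between stand and tumbler below 0.3 N and contact force between stand and card below 0.3 N and z of good_a in the frame of stand between 0 and 0.03 m and distance between each of good_a, good_b, good_c and stand below 0.145 m and angle between each of good_a, good_b, good_c's own z axis and vertical below 0.35 rad and z of good_b in the frame of stand between 0 and 0.03 m and z of good_c in the frame of stand between 0 and 0.03 m), for 0.2 s.
At the end, for the whole second after the job is handed in: Fingers hold the stand 70 to 200 mm above the counter, tilted under 0.12 rad, slower than 0.03 m/s and 0.15 rad/s, resting on nothing else; the golden rolls sit upright on it (within 145 mm of its centre, tilt under 0.35 rad); both burnt rolls lie released in the bin (all of step 2 and x of burnt_a in the frame of bin between -0.096 and 0.096 m and y of burnt_a in the frame of bin between -0.076 and 0.076 m and height (world z) of each of burnt_a, burnt_b below 0.075 m and contact force between the fingers and burnt_a below 0.2 N and x of burnt_b in the frame of bin between -0.096 and 0.096 m and y of burnt_b in the frame of bin between -0.076 and 0.076 m and contact force between the fingers and burnt_b below 0.2 N); the arm keeps its last pose, push and grip.
It fails at once if the stand is tilted more than 0.25 rad (angle between stand's own z axis and vertical above 0.25 rad).
It fails at once if a golden roll leaves the stand (distance between any of good_a, good_b, good_c and stand above 0.16 m or z of any of good_a, good_b, good_c in the frame of stand above 0.04 m).
It fails at once if the jar, tumbler or price card is moved more than 30 mm or tipped (distance of any of jar, tumbler, card from where it was at the start of the episode above 0.03 m or angle between any of jar, tumbler, card's own z axis and vertical above 0.4 rad).
It also fails if it takes over 72 s, if anything falls off the work surface, if the arm or the gripper's body presses on something with over 40 N, if the wrist force passes 120 N, or if a joint passes its speed limit or range.

## Robot

A 7-joint arm with a two-finger parallel gripper is mounted at the origin on the work surface. World frame = base frame: x ahead of the robot, y to its left, z up, the work surface at z = 0. Lengths are in mm, angles in rad, forces in N, time in s.
With the tool pointing down it reaches from about 400 to 875 mm from the base axis. Payload 4.4 kg.
Tool frame: the origin (TCP) lies at the very end of the fingers, on their centre line; the grasp point (between the pads) lies 19 mm behind it; z points along the fingers, y is the line along which they close (so a half turn about z gives the same grasp; the last joint's range is limited). The gripper opens to 85 mm and grips with 20 to 120 N. Pads are 22 mm wide; open, the fingers measure 114 mm over their backs; the gripper's body (76 mm by 85 mm) begins 54 mm behind the grasp point. The pads swing forward as they close: fully open they stand 13 mm farther back than shut.
Start: joints at [1.193, 0.628, 0.038, 1.517, -0.027, 0.996, -0.02], TCP at [199.43, -618.664, 231.313] pointing down, gripper open.
Joint ranges: [-3.06, 3.06], [-0.37, 2.12], [-1.25, 1.32], [0.18, 2.47], [-1.1, 4.24], [0.23, 1.98], [-2.94, 2.94]. Speed limits (rad/s): [2.57, 2.57, 3.14, 3.14, 3.14, 3.14, 3.14].

## Interface

Orientations are given as [roll, pitch, yaw] about the fixed x, y, z axes, in that order (R = Rz(yaw) Ry(pitch) Rx(roll)).
In Python, from cell import status, get_image, ctrl, models gives the robot as it stands.
- The arm moves only by the shell command python3 -m handwheel 'ROWS' [OPENING]. ROWS is JSON, a list of rows, each an object with "delta_pos": the shift along the world's x, y, z in cm, a list of three; "yaw": the turn about the world's z in rad. A call has 1 to 10 rows; each row shifts and turns the commanded pose from where the row before left it; what a row does not reach is not made up. A row lasts 1/12 s, in which the tool goes at most 41.7 mm and 7.16 degrees, less where a joint would pass 70% of its speed; a pose out of reach is approached as far as the arm can. A call is refused whole if a number of a shift passes 4.17 or a number of a turn 0.125, either way. A call with a gripper value outside its range is refused whole. OPENING is the opening, from -1 (shut) to 1 (fully open), set as the call begins (- or left out, the last holds). The fingers move at their own pace and stop on an object; the grip force is fixed at half the most. Time passes only in rows, so rows that do not move let the fingers close. It gives the time, the measured TCP pose, the force, the opening and the grip force at its end, in the units of the state.
- status.read_state(): the state, without advancing time (a new reading comes with each control period).
- get_image(name): name is "scene" or "top" or "wrist"; returns a dict with "color" (384x512x3 uint8, red, green, blue), "z_map" (384x512 float32, mm along the optical axis (not along the pixel's ray), 0 where there is no reading), "fx", "fy", "cx", "cy" (pixels), "position" and "rotation" of the camera in the world; the wrist camera has in their place "hand_eye" (4x4, takes a point from camera to tool coordinates, whose origin is the TCP and whose axes are the flange's). Camera axes: x right, y up, looking along -z (the intrinsics and any distortion apply to the point x, -y, -z); pixel columns grow to the right and rows downward; lengths in mm; the calibration is good to about 2 mm. A picture is of the moment at which its call begins: read the wrist's pose just before it.
- ctrl.finish_job(): hands the job in; it is judged then, once.
Trained networks look in a picture, given as the dict that the camera call returned (one of the last four; its "shot" number tells which), for a name from the list of things; names that differ only in an ending like _2 or _b are one class to them, and where a whole thing is asked for, a point or a joint stands for the part that bears it (a point fixed in the world has none). Each returns a list of dicts, best first, with "score" (0 to 1); they miss things now and then, are a little off and sometimes report something else, mostly with a low value. They report only what shows in the picture. A call takes as long as a camera call. They do not tell look-alikes from the thing itself.
- models.boxes_of(picture, name): "rect" ([left, top, right, bottom] in pixels, round what is visible of it).
The state is a dict: "clock": time; "qpos": joint angles; "qd": joint speeds; "tau": joint torques, N m; "eef_pos": TCP position; "tool_rot": TCP orientation; "force": force on the tool from outside, world axes, zero at the start; "torque": the same for the moment, N m; "width": finger opening in mm; "gripper_force": force on a finger pad.
Only numpy, scipy, OpenCV 4.12 (cv2) and the standard library are available. Lean on these libraries where they do the work, as an engineer would, in place of code of your own. Each camera call takes 0.05 s, during which the arm holds its last target. There are 200 camera calls.

## Working session

There is one attempt and no reset: what is moved stays moved. The work goes in short steps, Python scripts to look and compute and a shell command to move; the robot and the scene stay as the last step left them, time stands still between calls to the robot, and variables do not carry over. Pictures are saved under pics/ and viewed, at most 10 in all, crops included, and the job is handed in when it is done.

```bash
ls; mkdir -p pics; cat > h.py <<'E'
import numpy as np, cv2
from cell import status, get_image, ctrl, models
def cloud(p):
    z=p["z_map"]; v,u=np.mgrid[:z.shape[0],:z.shape[1]]
    c=np.stack([(u-p["cx"])/p["fx"]*z,-(v-p["cy"])/p["fy"]*z,-z],-1)
    return c@np.array(p["rotation"]).T+np.array(p["position"])
E
python3 - <<'E'
from h import *
s=status.read_state(); print({k:np.round(v,3).tolist() for k,v in s.items()})
for n in ("top","scene"):
    p=get_image(n); print(n,[k for k in p], p["position"])
    cv2.imwrite(f"pics/{n}0.png",p["color"][:,:,::-1]); 
    W=cloud(p); np.savez(f"{n}0.npz",W=W,c=p["color"])
    for o in ("stand","good_a","burnt_a","bin","jar","tumbler","card"):
        for b in models.boxes_of(p,o):
            l,t,r,q=[int(x) for x in b["rect"]]; m=W[(t+q)//2,(l+r)//2]
            print(o,round(b["score"],2),[l,t,r,q],np.round(m))
E
```

```text
pics
{'clock': 0.0, 'qpos': [1.193, 0.629, 0.038, 1.518, -0.027, 0.996, -0.02], 'qd': [0.0, 0.001, 0.0, -0.001, 0.0, 0.0, -0.0], 'tau': [0.001, -56.34, 1.227, -19.345, 0.011, 0.011, 0.0], 'eef_pos': [199.229, -618.034, 230.372], 'tool_rot': [-3.14, -0.0, 0.312], 'force': [0.023, -0.156, 0.243], 'torque': [-0.003, -0.065, -0.001], 'gripper_force': 0.0, 'width': 85.125}
top ['color', 'z_map', 'fx', 'fy', 'cx', 'cy', 'position', 'rotation', 'shot'] [ 481.42389964   73.6231604  1363.06721559]Traceback (most recent call last):
  File "<stdin>", line 6, in <module>
  File "h.py", line 6, in cloud
    return c@np.array(p["rotation"]).T+np.array(p["position"])
           ~~~~~~~~~~~~~~~~~~~~~~~~~~~^~~~~~~~~~~~~~~~~~~~~~~~
ValueError: operands could not be broadcast together with shapes (384,512) (3,)
```

```bash
sed -i 's/^import.*/&\nfrom scipy.spatial.transform import Rotation as R/; s/np.array(p\["rotation"\]).T/R.from_euler("xyz",p["rotation"]).as_matrix().T/' h.py
python3 - <<'E'
from h import *
for n in ("top","scene"):
    p=get_image(n); print(n,p["position"],p["rotation"])
    cv2.imwrite(f"pics/{n}0.png",p["color"][:,:,::-1]); 
    W=cloud(p); np.savez(f"{n}0.npz",W=W,c=p["color"])
    for o in ("stand","good_a","burnt_a","bin","jar","tumbler","card"):
        for b in models.boxes_of(p,o):
            l,t,r,q=[int(x) for x in b["rect"]]; m=W[(t+q)//2,(l+r)//2]
            print(o,round(b["score"],2),[l,t,r,q],np.round(m))
E
```

```text
top [ 481.42389964   73.6231604  1363.06721559] [ 0.09237102  0.00715719 -1.56612455]
stand 0.74 [196, 155, 296, 254] [570. 103.  96.]
stand 0.4 [350, 130, 379, 161] [ 757. -252.    3.]
good_a 0.83 [236, 233, 257, 251] [464. 104.  53.]
good_a 0.6 [271, 205, 290, 223] [544.   6.  55.]
good_a 0.51 [261, 165, 278, 184] [661.  38.  50.]
burnt_a 0.87 [217, 162, 239, 184] [663. 157.  56.]
burnt_a 0.7 [91, 259, 113, 281] [381. 521.  37.]
burnt_a 0.66 [138, 156, 158, 176] [685. 395.  39.]
burnt_a 0.59 [201, 203, 219, 223] [546. 208.  55.]
burnt_a 0.5 [272, 102, 290, 121] [851.   2.  42.]
bin 0.61 [353, 185, 428, 262] [ 521. -324.    7.]
bin 0.33 [267, 203, 291, 224] [547.   9.  57.]
jar 0.6 [111, 198, 150, 229] [542. 418. 131.]
tumbler 0.98 [350, 134, 380, 158] [ 754. -254.    6.]
card 0.64 [150, 279, 180, 298] [329. 338.  29.]
scene [1424.17341769  696.85478468  924.9837505 ] [ 0.89278553 -0.00890338  2.21785721]
stand 0.58 [220, 180, 315, 252] [585. 108.  14.]
good_a 0.71 [242, 186, 261, 202] [554.  20.  40.]
good_a 0.68 [223, 207, 244, 227] [683.  51.  48.]
good_a 0.67 [277, 183, 298, 202] [482. 112.  48.]
burnt_a 0.94 [320, 270, 340, 290] [708. 402.  35.]
burnt_a 0.73 [290, 211, 310, 230] [569. 218.  46.]
burnt_a 0.66 [409, 227, 431, 248] [404. 530.  33.]
burnt_a 0.63 [169, 242, 191, 262] [874.  16.  33.]
burnt_a 0.6 [256, 225, 276, 246] [685. 176.  48.]
burnt_a 0.26 [152, 127, 219, 182] [ 482. -353.    5.]
bin 0.59 [153, 128, 219, 184] [ 486. -345.    2.]
jar 0.81 [352, 216, 389, 269] [582. 444. 102.]
jar 0.54 [224, 205, 244, 226] [675.  48.  48.]
tumbler 0.58 [140, 174, 161, 206] [ 769. -213.   78.]
card 0.65 [361, 185, 385, 215] [326. 345.  29.]
```

View pics/top0.png

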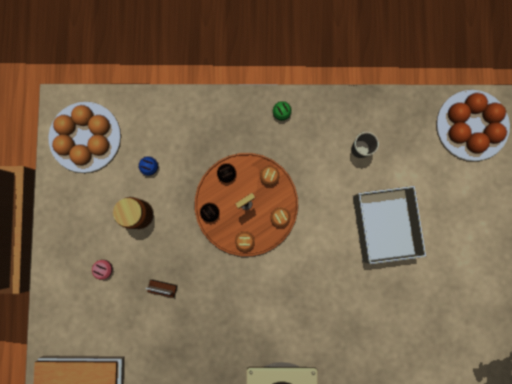

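View pics/scene0.png

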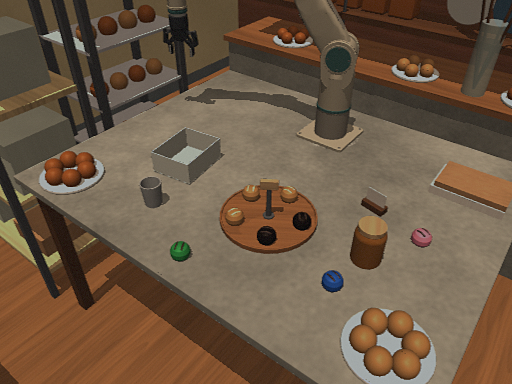

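Top view: the stand is centred near (247,205) with its T grip at (246,201). The bin is at (390,227), the tumbler at (365,146), the jar at (130,213) and the card at (162,288).
Burnt candidates are (227,173), (210,213), blue (148,166), green (282,111) and pink (102,270). Only the first two fit, since they are nearly black and on the stand. I'll confirm them in a crop and measure.

```bash
python3 - <<'E'
from h import *
from scipy.optimize import least_squares as LS
ims=[]
for n in ("top","scene"):
    d=np.load(n+"0.npz"); W,c=d["W"],d["c"].astype(int)
    near=np.hypot(W[...,0]-570,W[...,1]-105)<230
    # stand pts: height 5..25 
    red=(c[...,0]>1.5*c[...,2])&(W[...,2]<30)&near&(W[...,2]>5)
    P=W[red]; 
    # rim: outermost per angle
    cen=P[:,:2].mean(0)
    for _ in range(3):
        a=np.arctan2(*(P[:,:2]-cen).T[::-1]); r=np.hypot(*(P[:,:2]-cen).T); b=(a/0.1).astype(int)
        O=np.array([P[b==k][np.argmax(r[b==k])] for k in np.unique(b)])
        f=LS(lambda q:np.hypot(O[:,0]-q[0],O[:,1]-q[1])-q[2],[*cen,155],loss="soft_l1",f_scale=3); cen=f.x[:2]
    print(n,"stand",f.x.round(1))
    dd=np.hypot(W[...,0]-cen[0],W[...,1]-cen[1])
    g=W[(dd<50)&(W[...,2]>135)&(W[...,2]<175)]
    (cx,cy),(w,h),an=cv2.minAreaRect(g[:,:2].astype(np.float32)); e=np.linalg.eigh(np.cov(g[:,:2].T))[1][:,1]
    print("grip",len(g),g.mean(0).round(1),(cx,cy),(w,h),an,"long dir rad",np.arctan2(e[1],e[0]).round(3))
    m=((dd<150)&(dd>70)&(W[...,2]>34)&(W[...,2]<75)).astype(np.uint8)
    k,L,st,_=cv2.connectedComponentsWithStats(m)
    for i in range(1,k):
        if st[i,4]<60: continue
        q=W[L==i]; q=q
        # fit cylinder-ish centre: mean xy of top portion
        t=q[q[:,2]>np.percentile(q[:,2],30)]; t=t.mean(0)
        print("roll",st[i,:2],st[i,4],t.round(1),"colour",c[L==i].mean(0).round(),"ang",np.degrees(np.arctan2(t[1]-cen[1],t[0]-cen[0])).round(1),np.hypot(*(t[:2]-cen)).round(1),"box",((q.min(0)+q.max(0))/2).round(1))
    B=W[(W[...,1]<-220)&(W[...,1]>-460)&(W[...,0]>380)&(W[...,0]<680)&(W[...,2]>70)&(W[...,2]<100)]
    print("bin",cv2.minAreaRect(B[:,:2].astype(np.float32)))
    for o,(x,y,rr,zz) in dict(jar=(560,430,90,20),tum=(755,-235,70,40)).items():
        q=W[(np.hypot(W[...,0]-x,W[...,1]-y)<rr)&(W[...,2]>zz)]; print(o,q.min(0).round(),q.max(0).round())
    x,y,w,h=(190,150,112,112) if n=="top" else (212,172,112,88)
    ims.append(cv2.resize(d["c"][y:y+h,x:x+w,::-1],(400,400),interpolation=cv2.INTER_CUBIC))
cv2.imwrite("pics/crop.png",np.hstack(ims))
E
```

```text
top stand [577.6 105.2 154.1]
grip 129 [577.  105.  150.7] (577.3676147460938, 105.07625579833984) (16.073461532592773, 55.08229446411133) 33.53639221191406 long dir rad 2.145
roll [217 163] 288 [668.  163.2  50.9] colour [24. 14.  8.] ang 32.7 107.4 box [668.1 162.9  46.5]
roll [260 166] 290 [661.   36.   50.3] colour [136.  94.  52.] ang -39.7 108.4 box [660.1  36.   47.8]
roll [200 202] 292 [550.6 211.8  50.9] colour [23. 13.  8.] ang 104.2 110.0 box [551.7 211.4  47.6]
roll [271 207] 295 [538.2   4.7  50.8] colour [137.  96.  53.] ang -111.4 107.9 box [538.    5.2  47.4]
roll [235 231] 301 [466.8 108.3  50.7] colour [137.  95.  52.] ang 178.4 110.9 box [467.7 108.5  48.3]
bin ((516.7686157226562, -306.8056945800781), (200.44520568847656, 162.86672973632812), 7.519958972930908)
jar [501. 382.  20.] [589. 466. 137.]
tum [ 713. -273.   40.] [ 782. -206.   90.]
scene stand [580.6 109.6 153.5]
grip 133 [581.7 109.9 146.3] (578.8003540039062, 107.28410339355469) (21.884056091308594, 54.246822357177734) 32.59507751464844 long dir rad 2.155
roll [243 185] 166 [544.3  11.8  49. ] colour [146. 103.  59.] ang -110.4 104.4 box [543.    9.5  45. ]
roll [281 186] 173 [473.9 114.   48.7] colour [146. 103.  61.] ang 177.7 106.8 box [471.  113.   45.5]
roll [226 207] 201 [666.3  43.1  49.3] colour [145. 102.  59.] ang -37.8 108.5 box [663.9  41.6  45.7]
roll [293 212] 205 [556.4 218.8  49. ] colour [28. 20. 17.] ang 102.5 111.8 box [555.6 215.9  45.2]
roll [257 226] 226 [673.6 170.2  49.5] colour [29. 21. 18.] ang 33.1 111.0 box [671.7 168.   45.7]
bin ((516.5525512695312, -303.7879638671875), (207.605224609375, 164.01754760742188), 7.6084675788879395)
jar [509. 387.  20.] [594. 475. 134.]
tum [ 709. -272.   40.] [ 783. -201.   88.]
```

View pics/crop.png

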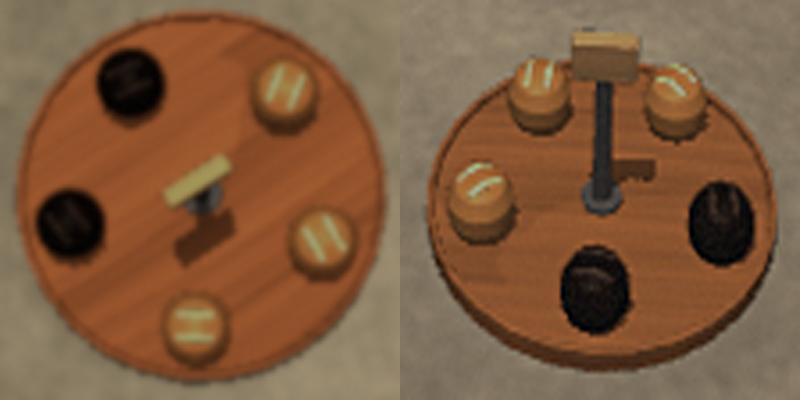

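The crop confirms it: the two nearly black rolls on the stand, at left panel (130,85) and (70,223), are the burnt ones, and the other three are golden. Moving to the first one (670,166) with yaw 0.572.

```bash
python3 -m handwheel '[{"delta_pos":[1.57,2.61,-0.1],"yaw":0.009},{"delta_pos":[1.57,2.61,-0.1],"yaw":0.009},{"delta_pos":[1.57,2.61,-0.1],"yaw":0.009},{"delta_pos":[1.57,2.61,-0.1],"yaw":0.009},{"delta_pos":[1.57,2.61,-0.1],"yaw":0.009},{"delta_pos":[1.57,2.61,-0.1],"yaw":0.009},{"delta_pos":[1.57,2.61,-0.1],"yaw":0.009},{"delta_pos":[1.57,2.61,-0.1],"yaw":0.009},{"delta_pos":[1.57,2.61,-0.1],"yaw":0.009},{"delta_pos":[1.57,2.61,-0.1],"yaw":0.009}]' 1
python3 -m handwheel '[{"delta_pos":[1.57,2.61,-0.1],"yaw":0.009},{"delta_pos":[1.57,2.61,-0.1],"yaw":0.009},{"delta_pos":[1.57,2.61,-0.1],"yaw":0.009},{"delta_pos":[1.57,2.61,-0.1],"yaw":0.009},{"delta_pos":[1.57,2.61,-0.1],"yaw":0.009},{"delta_pos":[1.57,2.61,-0.1],"yaw":0.009},{"delta_pos":[1.57,2.61,-0.1],"yaw":0.009},{"delta_pos":[1.57,2.61,-0.1],"yaw":0.009},{"delta_pos":[1.57,2.61,-0.1],"yaw":0.009},{"delta_pos":[1.57,2.61,-0.1],"yaw":0.009}]'
python3 -m handwheel '[{"delta_pos":[1.57,2.61,-0.1],"yaw":0.009},{"delta_pos":[1.57,2.61,-0.1],"yaw":0.009},{"delta_pos":[1.57,2.61,-0.1],"yaw":0.009},{"delta_pos":[1.57,2.61,-0.1],"yaw":0.009},{"delta_pos":[1.57,2.61,-0.1],"yaw":0.009},{"delta_pos":[1.57,2.61,-0.1],"yaw":0.009},{"delta_pos":[1.57,2.61,-0.1],"yaw":0.009},{"delta_pos":[1.57,2.61,-0.1],"yaw":0.009},{"delta_pos":[1.57,2.61,-0.1],"yaw":0.009},{"delta_pos":[0,0,0],"yaw":0}]'
```

```text
clock: 1.68
eef_pos: [357.1, -356.4, 221.5]
tool_rot: [3.141, -0.0, 0.402]
force: [-0.4, -0.2, 0.8]
width: 85.4
gripper_force: 0.0
clock: 2.52
eef_pos: [514.2, -95.3, 211.5]
tool_rot: [3.141, -0.0, 0.492]
force: [0.5, -0.6, 0.0]
width: 85.5
gripper_force: 0.0
clock: 3.35
eef_pos: [656.5, 146.8, 201.9]
tool_rot: [-3.138, -0.005, 0.581]
force: [-0.7, 1.3, 0.5]
width: 85.3
gripper_force: 0.0
```

```bash
python3 -m handwheel '[{"delta_pos":[0.7,1.0,-1.5],"yaw":-0.005},{"delta_pos":[0.7,1.0,-2],"yaw":-0.005},{"delta_pos":[0,0,-2.5]},{"delta_pos":[0,0,-1]},{"delta_pos":[0,0,0]}]'
cat >> h.py <<'E'
def wrist(name):
    s=status.read_state(); p=get_image("wrist"); z=p["z_map"]; v,u=np.mgrid[:z.shape[0],:z.shape[1]]
    c=np.stack([(u-p["cx"])/p["fx"]*z,-(v-p["cy"])/p["fy"]*z,-z,np.ones_like(z)],-1)@np.array(p["hand_eye"]).T
    W=c[...,:3]@R.from_euler("xyz",s["tool_rot"]).as_matrix().T+np.array(s["eef_pos"])
    W[z==0]=np.nan
    cv2.imwrite(f"pics/{name}.png",p["color"][:,:,::-1]); return s,p,W
E
python3 - <<'E'
from h import *
s,p,W=wrist("w1"); c=p["color"].astype(int)
m=((np.nan_to_num(W[...,2])>28)&(np.nan_to_num(W[...,2])<62)&(np.hypot(W[...,0]-670,W[...,1]-166)<60)).astype(np.uint8)
k,L,st,_=cv2.connectedComponentsWithStats(m)
for i in range(1,k):
    if st[i,4]>200:
        q=W[L==i]; print(st[i],c[L==i].mean(0).round(),q.min(0).round(1),q.max(0).round(1),((q.min(0)+q.max(0))/2).round(1))
f=W[(np.hypot(W[...,0]-670,W[...,1]-166)<70)&(W[...,2]<25)]; print("floor",np.median(f,0))
E
```

```text
[ 219  122   64   64 3184] [65. 40. 27.] [639.5 138.3  29. ] [696.5 195.3  56.9] [668.  166.8  43. ]
floor [677.72587721 168.92183305  12.12704239]schema error: expected keys delta_pos, yaw
```

View pics/w1.png

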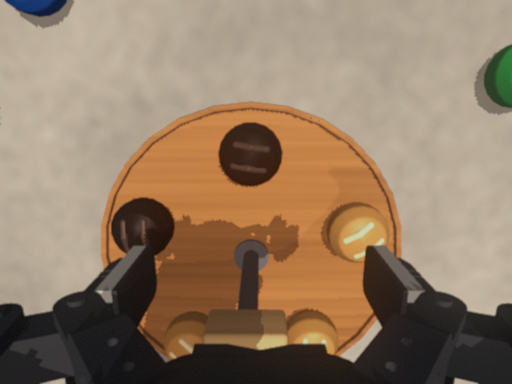

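The wrist view shows the burnt roll at (250,154), world about (668.5,166.5), and the second burnt roll at (142,227). Rows need both keys, so I'm resending with "yaw" included.

```bash
python3 -m handwheel '[{"delta_pos":[0.7,1.4,-1.5],"yaw":0},{"delta_pos":[0.7,1.35,-2],"yaw":0},{"delta_pos":[0,0,-2],"yaw":0},{"delta_pos":[0,0,-2],"yaw":0},{"delta_pos":[0,0,-2],"yaw":0},{"delta_pos":[0,0,-1.5],"yaw":0},{"delta_pos":[0,0,-1],"yaw":0},{"delta_pos":[0,0,0],"yaw":0},{"delta_pos":[0,0,0],"yaw":0},{"delta_pos":[0,0,0],"yaw":0}]'
```

```text
clock: 4.23
eef_pos: [669.6, 165.6, 83.6]
tool_rot: [3.141, -0.002, 0.572]
force: [-0.4, 1.6, 0.3]
width: 85.4
gripper_force: 0.0
```

```bash
python3 -m handwheel '[{"delta_pos":[0,0,-1.5],"yaw":0},{"delta_pos":[0,0,-1.8],"yaw":0},{"delta_pos":[0,0,-1.5],"yaw":0},{"delta_pos":[0,0,-1],"yaw":0},{"delta_pos":[0,0,-0.7],"yaw":0},{"delta_pos":[0,0,-0.4],"yaw":0},{"delta_pos":[0,0,0],"yaw":0},{"delta_pos":[0,0,0],"yaw":0},{"delta_pos":[0,0,0],"yaw":0}]'
python3 -m handwheel '[{"delta_pos":[0,0,0],"yaw":0},{"delta_pos":[0,0,0],"yaw":0},{"delta_pos":[0,0,0],"yaw":0},{"delta_pos":[0,0,0],"yaw":0},{"delta_pos":[0,0,0],"yaw":0},{"delta_pos":[0,0,0],"yaw":0},{"delta_pos":[0,0,0],"yaw":0},{"delta_pos":[0,0,0],"yaw":0}]' -1
```

```text
clock: 4.98
eef_pos: [669.4, 165.9, 14.1]
tool_rot: [3.141, -0.001, 0.573]
force: [0.4, 0.9, -0.2]
width: 85.3
gripper_force: 0.0
clock: 5.65
eef_pos: [669.5, 166.0, 14.5]
tool_rot: [3.141, -0.002, 0.573]
force: [-0.8, -0.2, 5.4]
width: 56.0
gripper_force: 63.9
```

```bash
python3 -m handwheel '[{"delta_pos":[0,0,0.5],"yaw":0},{"delta_pos":[0,0,1],"yaw":0},{"delta_pos":[0,0,2],"yaw":0},{"delta_pos":[0,0,2.5],"yaw":0},{"delta_pos":[0,0,2.5],"yaw":0},{"delta_pos":[0,0,2.5],"yaw":0},{"delta_pos":[0,0,2.5],"yaw":0},{"delta_pos":[0,0,2.5],"yaw":0},{"delta_pos":[0,0,1.5],"yaw":0},{"delta_pos":[0,0,0.5],"yaw":0}]'
```

```text
clock: 6.48
eef_pos: [670.4, 166.1, 197.3]
tool_rot: [3.14, -0.006, 0.573]
force: [0.1, 0.8, 0.4]
width: 55.5
gripper_force: 63.5
```

```bash
python3 -m handwheel '[{"delta_pos":[-0.3,-1.3,0],"yaw":-0.02},{"delta_pos":[-0.6,-2.6,0],"yaw":-0.025},{"delta_pos":[-0.6,-2.6,0],"yaw":-0.025},{"delta_pos":[-0.6,-2.6,0],"yaw":-0.025},{"delta_pos":[-0.6,-2.6,0],"yaw":-0.025},{"delta_pos":[-0.6,-2.6,0],"yaw":-0.025},{"delta_pos":[-0.6,-2.6,0],"yaw":-0.025},{"delta_pos":[-0.6,-2.6,0],"yaw":-0.025},{"delta_pos":[-0.6,-2.6,0],"yaw":-0.025},{"delta_pos":[-0.6,-2.6,0],"yaw":-0.025}]'
python3 -m handwheel '[{"delta_pos":[-0.6,-2.6,0],"yaw":-0.025},{"delta_pos":[-0.6,-2.6,0],"yaw":-0.025},{"delta_pos":[-0.6,-2.6,0],"yaw":-0.025},{"delta_pos":[-0.6,-2.6,0],"yaw":-0.025},{"delta_pos":[-0.6,-2.6,0],"yaw":-0.025},{"delta_pos":[-0.6,-2.6,0],"yaw":-0.025},{"delta_pos":[-0.6,-2.6,0],"yaw":-0.025},{"delta_pos":[-0.6,-2.6,0],"yaw":-0.025},{"delta_pos":[-0.3,-1.0,0],"yaw":-0.015},{"delta_pos":[0,0,0],"yaw":0}]'
python3 -m handwheel '[{"delta_pos":[0,0,-1],"yaw":0},{"delta_pos":[0,0,-2],"yaw":0},{"delta_pos":[0,0,-2.5],"yaw":0},{"delta_pos":[0,0,-2],"yaw":0},{"delta_pos":[0,0,-1],"yaw":0},{"delta_pos":[0,0,0],"yaw":0},{"delta_pos":[0,0,0],"yaw":0}]'
python3 - <<'E'
from h import *
print({k:np.round(v,2) for k,v in status.read_state().items() if k in("width","eef_pos","qpos")})
E
```

```text
clock: 7.32
eef_pos: [609.3, -83.6, 191.6]
tool_rot: [-3.141, 0.004, 0.325]
force: [0.4, 0.5, -1.0]
width: 55.7
gripper_force: 63.5
clock: 8.15
eef_pos: [557.5, -303.3, 192.0]
tool_rot: [3.141, 0.004, 0.106]
force: [0.9, 0.1, -0.4]
width: 55.2
gripper_force: 63.5
clock: 8.73
eef_pos: [561.1, -297.5, 107.8]
tool_rot: [-3.14, 0.001, 0.115]
force: [-0.1, 0.2, 0.1]
width: 55.4
gripper_force: 63.5
{'qpos': array([ 0.42,  0.75,  0.04,  1.67, -0.04,  0.72, -0.98]), 'eef_pos': array([ 561.11, -297.54,  107.84]), 'width': np.float64(55.39)}
```

```bash
python3 -m handwheel '[{"delta_pos":[0,0,-1],"yaw":0},{"delta_pos":[0,0,-2],"yaw":0},{"delta_pos":[0,0,-2],"yaw":0},{"delta_pos":[0,0,-1.5],"yaw":0},{"delta_pos":[0,0,-0.8],"yaw":0},{"delta_pos":[0,0,0],"yaw":0},{"delta_pos":[0,0,0],"yaw":0}]'
python3 -m handwheel '[{"delta_pos":[0,0,0],"yaw":0},{"delta_pos":[0,0,0],"yaw":0},{"delta_pos":[0,0,0],"yaw":0},{"delta_pos":[0,0,0],"yaw":0},{"delta_pos":[0,0,0],"yaw":0},{"delta_pos":[0,0,0],"yaw":0}]' 1
python3 -m handwheel '[{"delta_pos":[0,0,1],"yaw":0},{"delta_pos":[0,0,2],"yaw":0},{"delta_pos":[0,0,2.5],"yaw":0},{"delta_pos":[0,0,2.5],"yaw":0},{"delta_pos":[0,0,2.5],"yaw":0},{"delta_pos":[0,0,2.5],"yaw":0},{"delta_pos":[0,0,2],"yaw":0},{"delta_pos":[0,0,1],"yaw":0},{"delta_pos":[0,0,0],"yaw":0},{"delta_pos":[0,0,0],"yaw":0}]'
python3 - <<'E'
from h import *
from scipy.optimize import least_squares as LS
p=get_image("top"); W=cloud(p); c=p["color"].astype(int)
for nm,P in (("dark on stand",(578,106,150)),("dark in bin",(517,-305,95))):
    m=((c.max(-1)<50)&(np.hypot(W[...,0]-P[0],W[...,1]-P[1])<P[2])&(W[...,2]>(34 if P[0]>550 else 20))&(W[...,2]<75)).astype(np.uint8)
    k,L,st,_=cv2.connectedComponentsWithStats(m)
    for i in range(1,k):
        if st[i,4]>60: print(nm,st[i],np.median(W[L==i],0).round(1))
E
```

```text
clock: 9.32
eef_pos: [561.2, -299.4, 35.8]
tool_rot: [3.141, -0.001, 0.113]
force: [0.5, -0.3, -0.8]
width: 55.5
gripper_force: 63.5
clock: 9.82
eef_pos: [560.9, -299.3, 35.6]
tool_rot: [3.141, -0.0, 0.113]
force: [0.1, 0.3, 0.3]
width: 85.0
gripper_force: 0.0
clock: 10.65
eef_pos: [560.6, -299.2, 195.4]
tool_rot: [3.141, -0.0, 0.113]
force: [0.1, 0.4, 0.6]
width: 85.5
gripper_force: 0.0
dark on stand [201 204  18  18 261] [549.3 211.   49.3]
dark in bin [374 201  19  18 148] [ 549.7 -286.5   37.7]
dark in bin [356 209   9  38 115] [ 508.2 -227.8   39.6]
dark in bin [410 215  10  25 132] [ 507.5 -385.1   44.8]
```

```bash
python3 -m handwheel '[{"delta_pos":[0,1.3,0],"yaw":0.05},{"delta_pos":[-0.05,2.6,0],"yaw":0.09},{"delta_pos":[-0.05,2.6,0],"yaw":0.09},{"delta_pos":[-0.05,2.6,0],"yaw":0.09},{"delta_pos":[-0.05,2.6,0],"yaw":0.09},{"delta_pos":[-0.05,2.6,0],"yaw":0.09},{"delta_pos":[-0.05,2.6,0],"yaw":0.09},{"delta_pos":[-0.05,2.6,0],"yaw":0.09},{"delta_pos":[-0.05,2.6,0],"yaw":0.09},{"delta_pos":[-0.05,2.6,0],"yaw":0.09}]'
python3 -m handwheel '[{"delta_pos":[-0.05,2.6,0],"yaw":0.09},{"delta_pos":[-0.05,2.6,0],"yaw":0.09},{"delta_pos":[-0.05,2.6,0],"yaw":0.09},{"delta_pos":[-0.05,2.6,0],"yaw":0.09},{"delta_pos":[-0.05,2.6,0],"yaw":0.09},{"delta_pos":[-0.05,2.6,0],"yaw":0.09},{"delta_pos":[-0.05,2.6,0],"yaw":0.09},{"delta_pos":[-0.05,2.6,0],"yaw":0.09},{"delta_pos":[-0.05,2.6,0],"yaw":0.09},{"delta_pos":[-0.05,0.6,0],"yaw":0.046}]'
python3 -m handwheel '[{"delta_pos":[0,0,0],"yaw":0},{"delta_pos":[0,0,0],"yaw":0},{"delta_pos":[0,0,0],"yaw":0},{"delta_pos":[0,0,0],"yaw":0}]'
python3 - <<'E'
from h import *
s,p,W=wrist("w2"); Z=np.nan_to_num(W[...,2])
m=((Z>28)&(Z<62)&(np.hypot(W[...,0]-578,W[...,1]-106)<150)&(np.hypot(W[...,0]-578,W[...,1]-106)>75)).astype(np.uint8)
k,L,st,_=cv2.connectedComponentsWithStats(m); c=p["color"]
for i in range(1,k):
    if st[i,4]>200:
        q=W[L==i]; print(st[i],c[L==i].mean(0).round(),((q.min(0)+q.max(0))/2).round(1))
g=W[(np.hypot(W[...,0]-578,W[...,1]-106)<50)&(Z>140)&(Z<160)]
if len(g)>50: print("grip",len(g),cv2.minAreaRect(g[:,:2].astype(np.float32)),np.median(g[:,2]))
E
```

```text
clock: 11.53
eef_pos: [554.8, -49.8, 194.0]
tool_rot: [-3.139, 0.001, 0.981]
force: [-0.3, -0.1, 0.3]
width: 85.4
gripper_force: 0.0
clock: 12.37
eef_pos: [548.8, 194.6, 194.3]
tool_rot: [-3.14, -0.005, 1.842]
force: [-0.4, 0.6, 0.5]
width: 85.3
gripper_force: 0.0
clock: 12.7
eef_pos: [551.1, 186.1, 194.8]
tool_rot: [-3.14, 0.001, 1.827]
force: [0.2, 0.2, 0.1]
width: 85.6
gripper_force: 0.0
[ 235  113   65   66 3387] [60. 37. 25.] [550.1 215.5  42.9]
[ 121  200   64   61 2668] [182. 138.  81.] [466.8 113.4  42.6]
[ 175  311   57   45 1625] [166. 119.  66.] [537.6  15.1  41.6]
[ 298  312   57   47 1743] [166. 122.  70.] [659.2  48.6  42.5]
grip 1383 ((571.6213989257812, 115.85453796386719), (16.440738677978516, 38.790069580078125), 32.79804992675781) 151.62612277805846
```

```bash
python3 -m handwheel '[{"delta_pos":[0,1.4,-1],"yaw":0},{"delta_pos":[-0.05,1.45,-1.5],"yaw":0},{"delta_pos":[0,0,-2],"yaw":0},{"delta_pos":[0,0,-2],"yaw":0},{"delta_pos":[0,0,-2],"yaw":0},{"delta_pos":[0,0,-1.5],"yaw":0},{"delta_pos":[0,0,-1],"yaw":0},{"delta_pos":[0,0,0],"yaw":0},{"delta_pos":[0,0,0],"yaw":0},{"delta_pos":[0,0,0],"yaw":0}]'
```

```text
clock: 13.58
eef_pos: [551.5, 216.4, 86.3]
tool_rot: [3.14, -0.0, 1.828]
force: [-0.8, 1.0, -0.4]
width: 85.3
gripper_force: 0.0
```

```bash
python3 -m handwheel '[{"delta_pos":[0,-0.1,-1.5],"yaw":0},{"delta_pos":[0,0,-2],"yaw":0},{"delta_pos":[0,0,-1.5],"yaw":0},{"delta_pos":[0,0,-1.0],"yaw":0},{"delta_pos":[0,0,-0.7],"yaw":0},{"delta_pos":[0,0,-0.4],"yaw":0},{"delta_pos":[0,0,0],"yaw":0},{"delta_pos":[0,0,0],"yaw":0},{"delta_pos":[0,0,0],"yaw":0}]'
python3 -m handwheel '[{"delta_pos":[0,0,0],"yaw":0},{"delta_pos":[0,0,0],"yaw":0},{"delta_pos":[0,0,0],"yaw":0},{"delta_pos":[0,0,0],"yaw":0},{"delta_pos":[0,0,0],"yaw":0},{"delta_pos":[0,0,0],"yaw":0},{"delta_pos":[0,0,0],"yaw":0},{"delta_pos":[0,0,0],"yaw":0}]' -1
python3 -m handwheel '[{"delta_pos":[0,0,0.5],"yaw":0},{"delta_pos":[0,0,1],"yaw":0},{"delta_pos":[0,0,2],"yaw":0},{"delta_pos":[0,0,2.5],"yaw":0},{"delta_pos":[0,0,2.5],"yaw":0},{"delta_pos":[0,0,2.5],"yaw":0},{"delta_pos":[0,0,2.5],"yaw":0},{"delta_pos":[0,0,2.5],"yaw":0},{"delta_pos":[0,0,2],"yaw":0},{"delta_pos":[0,0,1],"yaw":0}]'
```

```text
clock: 14.33
eef_pos: [551.3, 215.6, 15.1]
tool_rot: [3.14, -0.0, 1.829]
force: [-0.5, 0.2, 0.3]
width: 85.6
gripper_force: 0.0
clock: 15.0
eef_pos: [551.1, 215.3, 15.5]
tool_rot: [3.141, 0.0, 1.829]
force: [-0.9, -1.2, 6.8]
width: 55.6
gripper_force: 62.9
clock: 15.83
eef_pos: [551.8, 215.9, 207.9]
tool_rot: [3.137, -0.001, 1.829]
force: [0.8, 0.7, -0.6]
width: 55.4
gripper_force: 63.5
```

```bash
python3 -m handwheel '[{"delta_pos":[-0.2,-1.2,0],"yaw":-0.04},{"delta_pos":[-0.37,-2.5,0],"yaw":-0.08},{"delta_pos":[-0.37,-2.6,0],"yaw":-0.085},{"delta_pos":[-0.37,-2.6,0],"yaw":-0.085},{"delta_pos":[-0.37,-2.6,0],"yaw":-0.085},{"delta_pos":[-0.37,-2.6,0],"yaw":-0.085},{"delta_pos":[-0.37,-2.6,0],"yaw":-0.085},{"delta_pos":[-0.37,-2.6,0],"yaw":-0.085},{"delta_pos":[-0.37,-2.6,0],"yaw":-0.085},{"delta_pos":[-0.37,-2.6,0],"yaw":-0.085}]'
python3 -m handwheel '[{"delta_pos":[-0.37,-2.6,0],"yaw":-0.085},{"delta_pos":[-0.37,-2.6,0],"yaw":-0.085},{"delta_pos":[-0.37,-2.6,0],"yaw":-0.085},{"delta_pos":[-0.37,-2.6,0],"yaw":-0.085},{"delta_pos":[-0.37,-2.6,0],"yaw":-0.085},{"delta_pos":[-0.37,-2.6,0],"yaw":-0.085},{"delta_pos":[-0.37,-2.6,0],"yaw":-0.085},{"delta_pos":[-0.37,-2.6,0],"yaw":-0.085},{"delta_pos":[-0.37,-2.6,0],"yaw":-0.085},{"delta_pos":[-0.37,-2.6,0],"yaw":-0.085}]'
python3 -m handwheel '[{"delta_pos":[-0.2,-1.5,0],"yaw":-0.05},{"delta_pos":[0,-0.5,0],"yaw":0},{"delta_pos":[0,0,0],"yaw":0},{"delta_pos":[0,0,-2],"yaw":0},{"delta_pos":[0,0,-2.5],"yaw":0},{"delta_pos":[0,0,-2.5],"yaw":0},{"delta_pos":[0,0,-1.5],"yaw":0},{"delta_pos":[0,0,0],"yaw":0},{"delta_pos":[0,0,0],"yaw":0},{"delta_pos":[0,0,0],"yaw":0}]'
```

```text
clock: 16.67
eef_pos: [513.4, -32.1, 203.1]
tool_rot: [-3.139, 0.002, 1.022]
force: [1.0, 0.3, -0.4]
width: 55.6
gripper_force: 63.5
clock: 17.5
eef_pos: [476.1, -291.3, 203.0]
tool_rot: [-3.14, 0.003, 0.172]
force: [0.8, 0.5, 0.2]
width: 55.5
gripper_force: 63.5
clock: 18.33
eef_pos: [477.4, -308.9, 120.2]
tool_rot: [3.141, -0.001, 0.131]
force: [0.6, -0.3, -0.1]
width: 55.7
gripper_force: 63.6
```

```bash
python3 -m handwheel '[{"delta_pos":[-0.3,-0.1,-1],"yaw":0},{"delta_pos":[0,0,-2],"yaw":0},{"delta_pos":[0,0,-2],"yaw":0},{"delta_pos":[0,0,-2],"yaw":0},{"delta_pos":[0,0,-1],"yaw":0},{"delta_pos":[0,0,-0.5],"yaw":0},{"delta_pos":[0,0,0],"yaw":0},{"delta_pos":[0,0,0],"yaw":0}]'
python3 -m handwheel '[{"delta_pos":[0,0,0],"yaw":0},{"delta_pos":[0,0,0],"yaw":0},{"delta_pos":[0,0,0],"yaw":0},{"delta_pos":[0,0,0],"yaw":0},{"delta_pos":[0,0,0],"yaw":0},{"delta_pos":[0,0,0],"yaw":0}]' 1
python3 -m handwheel '[{"delta_pos":[0,0,1],"yaw":0},{"delta_pos":[0,0,2],"yaw":0},{"delta_pos":[0,0,2.5],"yaw":0},{"delta_pos":[0,0,2.5],"yaw":0},{"delta_pos":[0,0,2.5],"yaw":0},{"delta_pos":[0,0,2.5],"yaw":0},{"delta_pos":[0,0,2.5],"yaw":0},{"delta_pos":[0,0,2.5],"yaw":0},{"delta_pos":[0,0,2],"yaw":0},{"delta_pos":[0,0,1],"yaw":0}]'
python3 - <<'E'
from h import *
s,p,W=wrist("w3")
t=get_image("top"); cv2.imwrite("pics/t3.png",t["color"][:,:,::-1])
c=t["color"];cv2.imwrite("pics/m3.png",np.hstack([cv2.resize(p["color"],(400,300)),cv2.resize(c[120:280,180:440],(400,300))])[:,:,::-1])
W=cloud(t); C=c.astype(int)
dd=np.hypot(W[...,0]-578,W[...,1]-106)
g=W[(dd<50)&(W[...,2]>135)&(W[...,2]<175)]; print("grip",cv2.minAreaRect(g[:,:2].astype(np.float32)))
E
```

```text
clock: 19.0
eef_pos: [473.9, -311.1, 34.9]
tool_rot: [3.141, -0.001, 0.129]
force: [0.0, -0.5, -0.3]
width: 55.7
gripper_force: 63.6
clock: 19.5
eef_pos: [473.6, -310.8, 34.5]
tool_rot: [3.141, -0.0, 0.129]
force: [0.2, -0.3, 0.3]
width: 85.7
gripper_force: 0.0
clock: 20.33
eef_pos: [474.4, -311.5, 247.9]
tool_rot: [3.139, -0.004, 0.129]
force: [0.6, -0.6, 0.2]
width: 85.4
gripper_force: 0.0
grip ((577.4830932617188, 105.20722198486328), (16.370464324951172, 55.00081253051758), 33.486305236816406)
```

View pics/m3.png

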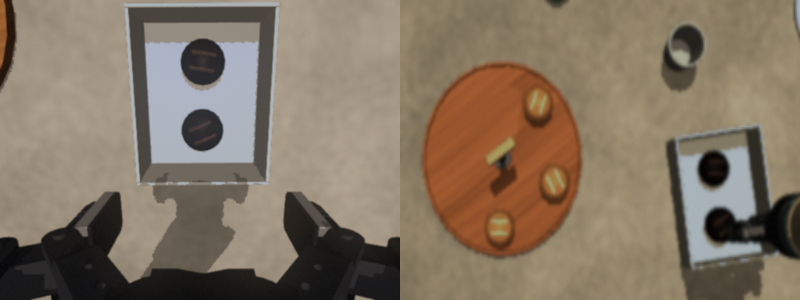

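Both burnt rolls lie in the bin (wrist view (203,62) and (202,130)), and the three golden ones are still on the stand. Next is the T grip: centre about (577,108.5), yaw 2.147, grasped 7 mm toward the load side.

```bash
python3 -m handwheel '[{"delta_pos":[0.54,2.07,0],"yaw":0.1},{"delta_pos":[0.54,2.07,0],"yaw":0.1},{"delta_pos":[0.54,2.07,0],"yaw":0.1},{"delta_pos":[0.54,2.07,0],"yaw":0.1},{"delta_pos":[0.54,2.07,0],"yaw":0.1},{"delta_pos":[0.54,2.07,0],"yaw":0.1},{"delta_pos":[0.54,2.07,0],"yaw":0.1},{"delta_pos":[0.54,2.07,0],"yaw":0.1},{"delta_pos":[0.54,2.07,0],"yaw":0.1},{"delta_pos":[0.54,2.07,0],"yaw":0.1}]'
python3 -m handwheel '[{"delta_pos":[0.54,2.07,0],"yaw":0.1},{"delta_pos":[0.54,2.07,0],"yaw":0.1},{"delta_pos":[0.54,2.07,0],"yaw":0.1},{"delta_pos":[0.54,2.07,0],"yaw":0.1},{"delta_pos":[0.54,2.07,0],"yaw":0.1},{"delta_pos":[0.54,2.07,0],"yaw":0.1},{"delta_pos":[0.54,2.07,0],"yaw":0.1},{"delta_pos":[0.54,2.07,0],"yaw":0.1},{"delta_pos":[0.54,2.07,0],"yaw":0.1},{"delta_pos":[0.54,2.07,0],"yaw":0.1}]'
python3 -m handwheel '[{"delta_pos":[0,0,0],"yaw":0.018},{"delta_pos":[0,0,0],"yaw":0},{"delta_pos":[0,0,0],"yaw":0},{"delta_pos":[0,0,0],"yaw":0},{"delta_pos":[0,0,0],"yaw":0}]'
```

```text
clock: 21.27
eef_pos: [526.5, -102.5, 242.7]
tool_rot: [-3.139, 0.001, 1.134]
force: [0.5, -0.1, 0.0]
width: 85.5
gripper_force: 0.0
clock: 22.1
eef_pos: [580.5, 104.0, 242.5]
tool_rot: [-3.139, -0.002, 2.134]
force: [0.0, -0.6, -0.6]
width: 85.3
gripper_force: 0.0
clock: 22.52
eef_pos: [581.2, 101.8, 243.9]
tool_rot: [-3.14, 0.0, 2.144]
force: [0.0, 0.0, -1.0]
width: 85.6
gripper_force: 0.0
```

```bash
python3 -m handwheel '[{"delta_pos":[0,0,-1],"yaw":0},{"delta_pos":[0,0,-2],"yaw":0},{"delta_pos":[0,0,-2.5],"yaw":0},{"delta_pos":[0,0,-2.5],"yaw":0},{"delta_pos":[0,0,-2],"yaw":0},{"delta_pos":[0,0,-1.6],"yaw":0},{"delta_pos":[0,0,-1],"yaw":0},{"delta_pos":[0,0,0],"yaw":0},{"delta_pos":[0,0,0],"yaw":0},{"delta_pos":[0,0,0],"yaw":0}]'
python3 -m handwheel '[{"delta_pos":[0,0,0],"yaw":0},{"delta_pos":[0,0,0],"yaw":0},{"delta_pos":[0,0,0],"yaw":0},{"delta_pos":[0,0,0],"yaw":0},{"delta_pos":[0,0,0],"yaw":0},{"delta_pos":[0,0,0],"yaw":0},{"delta_pos":[0,0,0],"yaw":0},{"delta_pos":[0,0,0],"yaw":0},{"delta_pos":[0,0,0],"yaw":0},{"delta_pos":[0,0,0],"yaw":0}]' -1
```

```text
clock: 23.35
eef_pos: [582.1, 103.4, 119.2]
tool_rot: [3.14, 0.0, 2.147]
force: [0.7, 0.1, 0.5]
width: 85.3
gripper_force: 0.0
clock: 24.18
eef_pos: [581.0, 102.8, 118.6]
tool_rot: [-3.141, 0.0, 2.147]
force: [-2.8, -1.4, 4.7]
width: 15.4
gripper_force: 60.1
```

Gripped at 15.4 mm. I'll lift a little and check the level.

```bash
python3 -m handwheel '[{"delta_pos":[0,0,0.2],"yaw":0},{"delta_pos":[0,0,0.4],"yaw":0},{"delta_pos":[0,0,0.6],"yaw":0},{"delta_pos":[0,0,0.6],"yaw":0},{"delta_pos":[0,0,0.6],"yaw":0},{"delta_pos":[0,0,0.4],"yaw":0},{"delta_pos":[0,0,0.2],"yaw":0},{"delta_pos":[0,0,0],"yaw":0},{"delta_pos":[0,0,0],"yaw":0},{"delta_pos":[0,0,0],"yaw":0}]'
cat >> h.py <<'E'
def tilt():
    for n in ("top","scene"):
        p=get_image(n); W=cloud(p); c=p["color"].astype(int); d=np.hypot(W[...,0]-579,W[...,1]-107)
        tcp=status.read_state()["eef_pos"][2]-119
        m=(c[...,0]>1.6*c[...,2])&(d<145)&(d>15)&(abs(W[...,2]-12-tcp)<16)
        q=W[m]; A=np.c_[q[:,:2]-[579,107],np.ones(len(q))]; x=np.linalg.lstsq(A,q[:,2],rcond=None)[0]
        r=q[:,2]-A@x; k=abs(r)<4; x=np.linalg.lstsq(A[k],q[k,2],rcond=None)[0]
        print(n,k.sum(),"slope",x[:2].round(3),"floor z",x[2].round(1))
    return p
E
python3 -c "
from h import *
tilt()"
```

```text
clock: 25.02
eef_pos: [581.2, 103.1, 148.1]
tool_rot: [-3.141, -0.0, 2.147]
force: [0.4, -0.6, -6.1]
width: 15.2
gripper_force: 58.6
top 2634 slope [-0.001  0.001] floor z 41.3
scene 3488 slope [0.001 0.001] floor z 40.8
```

Level. I'll raise it to about 100 mm clear.

```bash
python3 -m handwheel '[{"delta_pos":[0,0,0.3],"yaw":0},{"delta_pos":[0,0,0.6],"yaw":0},{"delta_pos":[0,0,0.9],"yaw":0},{"delta_pos":[0,0,1.1],"yaw":0},{"delta_pos":[0,0,1.2],"yaw":0},{"delta_pos":[0,0,1.1],"yaw":0},{"delta_pos":[0,0,0.9],"yaw":0},{"delta_pos":[0,0,0.6],"yaw":0},{"delta_pos":[0,0,0.3],"yaw":0},{"delta_pos":[0,0,0.1],"yaw":0}]'
python3 -m handwheel '[{"delta_pos":[0,0,0],"yaw":0},{"delta_pos":[0,0,0],"yaw":0},{"delta_pos":[0,0,0],"yaw":0},{"delta_pos":[0,0,0],"yaw":0},{"delta_pos":[0,0,0],"yaw":0},{"delta_pos":[0,0,0],"yaw":0},{"delta_pos":[0,0,0],"yaw":0},{"delta_pos":[0,0,0],"yaw":0},{"delta_pos":[0,0,0],"yaw":0},{"delta_pos":[0,0,0],"yaw":0}]'
python3 -c "
from h import *
p=tilt(); cv2.imwrite('pics/end.png',p['color'][:,:,::-1])"
```

```text
clock: 25.95
eef_pos: [581.6, 103.2, 220.0]
tool_rot: [3.141, 0.0, 2.147]
force: [-0.4, 0.3, -5.1]
width: 15.2
gripper_force: 58.7
clock: 26.78
eef_pos: [581.4, 103.2, 219.3]
tool_rot: [3.142, 0.0, 2.147]
force: [0.3, -0.2, -6.5]
width: 15.2
gripper_force: 58.7
top 2849 slope [0.002 0.001] floor z 112.6
scene 3550 slope [0.002 0.001] floor z 112.1
```

View pics/end.png

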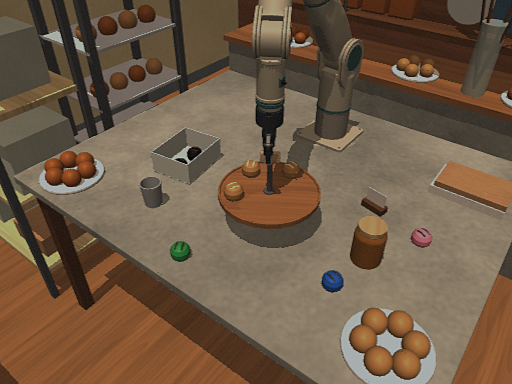

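The stand is held level and 100 mm up at (269,192). The three golden rolls are on it, both burnt ones are in the bin at (187,157), and the jar, tumbler and card are untouched.

```bash
python3 -c "
from h import *
print(ctrl.finish_job())"
```

```text
the job is handed in; nothing more can be done
None
```

The job is handed in: both burnt rolls are in the reject bin, and the arm is holding the stand level about 100 mm above the counter with the three golden rolls on it; no verdict was returned.

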